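Set a find on the black plate and turn the camera to it with the joystick

ROBOT

A 6-joint arm with a two-finger parallel gripper is mounted at the origin on a cart in front of the work surface, level with it; the furniture and walls round the work are solid. World frame = base frame: x ahead of the robot, y to its left, z up, the work surface at z = 0. Lengths are in mm, angles in rad, forces in N, time in s.
With the tool pointing down it reaches from about 250 to 800 mm from the base axis. Payload 8.5 kg.
Tool frame: the origin (TCP) lies at the very end of the fingers, on their centre line; the grasp point (between the pads) lies 19 mm behind it; z points along the fingers, y is the direction in which the jaws open and shut (so a half turn about z gives the same grasp; the last joint's range is limited). The gripper opens to 85 mm and grips with 20 to 120 N. Pads are 22 mm wide; open, the fingers measure 114 mm over their backs; the gripper's body (76 mm by 85 mm) begins 54 mm behind the grasp point. The pads swing forward as they close: fully open they stand 13 mm farther back than shut.
Start: joints at [-1.192, 0.238, -0.013, 1.319, 0, 1.571], TCP at [194.13, -487.742, 231.276] pointing down, gripper open.
Joint ranges: [-2.66, 2.66], [-1.03, 1.9], [-1.14, 1.46], [-1.82, 2.27], [-1.45, 1.34], [-3.14, 3.14]. Speed limits (rad/s): [2.22, 2.22, 2.79, 3.14, 3.14, 3.14].

INTERFACE

Orientations are given as a 3x3 rotation matrix whose columns are the frame's x, y, z axes.
In Python, from station import arm, get_image, camera_params, ticket, recognise, pinpoint gives the robot as it stands.
- The arm moves only by the tool play_rows, never from a script. Its argument "moves" is text: rows parted by semicolons, each of 5 numbers parted by spaces: the shift along the tool's x, y, z in cm, then the turn about the tool's z in rad, then the finger opening in cm, from 0 to 8.54. A call has 1 to 12 rows; each row is the pose to reach, as a shift and turn from the pose commanded when the call began, along the tool's axes at that moment; what a row does not reach only later rows make up. A row lasts 1/10 s, in which the tool goes at most 50 mm and 8.59 degrees, less where a joint would pass 70% of its speed; a pose out of reach is approached as far as the arm can. A call with a gripper value outside its range is refused whole. The fingers move at their own pace and stop on an object; "newtons" is the grip in N (left out, the last holds). Time passes only in rows, so rows that repeat a pose let the fingers close. It gives the time, the measured TCP pose, the force and the opening at its end, in the units of the state.
- arm.state(): the state, without advancing time (a new reading comes with each control period).
- get_image(name): name is "scene" or "top" or "wrist"; returns (picture, depth): 480x640x3 uint8, red, green, blue; 480x640 float32, mm along the optical axis (not along the pixel's ray), 0 where there is no reading.
- camera_params(name): a dict with "fx", "fy", "cx", "cy" (pixels), "extrinsics" (4x4, takes a point from camera to world coordinates). Camera axes: x right, y down, z forward; pixel columns grow to the right and rows downward; lengths in mm; the calibration is good to about 2 mm. The wrist camera is an equidistant fisheye: a pixel r from the principal point sees the ray r / f radians off the axis. A picture is of the moment at which its call begins: read the wrist's pose just before it. camera_params takes no time and is no camera call; for the wrist camera it gives the pose at the moment of the call.
- ticket.close_job(): hands the job in, once; it reports no verdict.
Trained networks look in the newest picture that a camera, given by its name, has taken for a name from the list of things; names that differ only in an ending like _2 or _b are one class to them, and where a whole thing is asked for, a point or a joint stands for the part that bears it (a point fixed in the world has none). Each returns a list of dicts, best first, with "score" (0 to 1); they miss things now and then, are a little off and sometimes report something else, mostly with a low value. They report only what shows in the picture. A call takes as long as a camera call. They do not tell look-alikes from the thing itself.
- recognise(label, camera): "centre" ([column, row] in pixels, amid what is visible of it).
- pinpoint(label, camera): "centre" ([column, row] in pixels: a listed point, or the origin of a listed thing).
The state is a dict: "t": time; "joint_pos": joint angles; "qd": joint speeds; "joint_torque": joint torques, N m; "tcp_pos": TCP position; "orientation": TCP orientation; "wrist_force": force on the tool from outside, world axes, zero at the start; "moment": the same for the moment, N m; "finger_gap": finger opening in mm.
Only numpy, scipy, OpenCV 4.12 (cv2) and the standard library are available. Lean on these libraries where they do the work, as an engineer would, in place of code of your own. Each camera call takes 0.05 s, during which the arm holds its last target.

TASK

Gently set the yellow ochre lump, the same way up as it lies now, in the middle of the black background plate of the photo stand and let go of it. Then tilt the red spring-centred joystick nearly all the way straight to the side (left or right of its box) on which the black plate sits on the stand, hold it there for at least one second so that the camera looks at the lump, and bring it back to the middle and let go. Never swing the stick well over to the white plate's side, and leave the dark stone, tape roll and brush where they are.

Things in the scene. Friction and masses are not known exactly. Their poses are not given: they have to be found in the camera images.
- lump_mid (a point): centre (half-way up, 16 mm above its underside) of the loose yellow ochre lump, an uneven boxy stone about 48 (its x) x 60 (its y) x 32 mm (z up), about 0.1 to 0.2 kg; its flanks are rough and slope a little; grasp it across its x
- lump: the same lump; origin at the centre of its underside
- black_plate_top (a point): centre of the top face of the matt black background plate, fixed on the stand, 100 x 100 mm, 6 mm thick, top 20 mm above the desk
- white_plate_top (a point): centre of the top face of the white background plate, same size and height, fixed on the stand on the other side; the two plates trade places from run to run
- stand: fixed photo stand: grey baseboard 200 (x) x 320 (y) x 14 mm, origin on the desk, x pointing away from the robot and y to its left (turned by up to 0.15 rad). Plate centres lie at x = -30, y = +100 and -100 mm; a post of 20 mm diameter stands at x = +90, y = 0 mm and carries the camera head, whose top is about 320 mm above the desk
- camera_head (a joint): pan of the camera head, rad: follows the stick by itself (1.95 x its sideways tilt); 0 looks straight at the robot, positive looks to the stand's +y plate, negative to the -y plate. Do not touch it
- control_box: fixed remote box 100 (x) x 120 (y) x 40 mm, origin on the desk; its x points away from the robot, its y to the robot's left (turned by up to 0.35 rad). Yellow pointers on its top mark its left-right (y) direction
- stick_grip (a point): centre of the red grip of the joystick on the box: upright cylinder of 24 mm diameter, from 71 to 135 mm above the desk, this point at 105 mm. The stick turns about a point 35 mm above the desk in the middle of the box, 70 mm below this point
- stick_side (a joint): sideways tilt of the stick, rad: positive leans to the box's +y (left), negative to its -y (right), stops at +-0.45. Spring to the middle, 0.6 N m/rad (about 4 N at the grip at full tilt)
- stick_fore (a joint): tilt of the stick along the box's x, rad: positive leans away from the robot, stops at +-0.45, same spring
- dark_stone: bystander: loose dark stone 66 x 90 x 36 mm; origin at the centre of its underside
- tape: bystander: loose roll of pale tape lying flat, 119 mm across, 25 mm high; origin at the centre of its underside
- brush: bystander: loose flat brush 46 x 203 x 17 mm; origin at the centre of its underside
- black_plate: the black plate itself; origin at the centre of its underside
- white_plate: the white plate itself; origin at the centre of its underside
Things that resemble listed ones, but are neither listed nor needed, are in the scene too. There is more than one size of the lump; the job needs the middle-sized.

How it is judged (in metres and radians):
On the way, in this order (a step that is already met when the one before it is completed fails the run):
1. the lump lies the same way up on the black plate, within 25 mm of its middle, still and let go (horizontal distance between lump_mid and black_plate_top below 0.025 m and z of lump_mid in the frame of black_plate_top between 0.008 and 0.024 m and angle between lump_mid's own z axis and vertical below 0.3 rad and linear speed of lump below 0.02 m/s and contact force between the fingers and lump below 0.1 N), for 0.2 s.
2. the stick is held at least 0.32 rad to the black plate's side, and less than 0.17 rad fore or aft, for one second, with the lump still on the black plate (horizontal distance between lump_mid and black_plate_top below 0.025 m and z of lump_mid in the frame of black_plate_top between 0.008 and 0.024 m and angle between lump_mid's own z axis and vertical below 0.3 rad and value of joint stick_fore between -0.17 and 0.17 rad and ((y of black_plate_top in the frame of stand above 0 m and value of joint stick_side above 0.32 rad) or (y of black_plate_top in the frame of stand below 0 m and value of joint stick_side below -0.32 rad))), for 1 s.
At the end, for the whole second after the job is handed in: The lump lies still on the black plate, its centre within 25 mm of the plate's middle and leaning less than 0.3 rad; the stick is back within 0.06 rad of upright both ways; dark stone, tape roll and brush are within 30 mm of where they started (horizontal distance between lump_mid and black_plate_top below 0.025 m and z of lump_mid in the frame of black_plate_top between 0.008 and 0.024 m and angle between lump_mid's own z axis and vertical below 0.3 rad and linear speed of lump below 0.02 m/s and value of joint stick_fore between -0.06 and 0.06 rad and value of joint stick_side between -0.06 and 0.06 rad and distance of each of dark_stone, tape, brush from where it was at the start of the episode below 0.03 m); the robot touches nothing.
It fails at once if the stick tilts more than 0.2 rad to the white plate's side ((y of black_plate_top in the frame of stand above 0 m and value of joint stick_side below -0.2 rad) or (y of black_plate_top in the frame of stand below 0 m and value of joint stick_side above 0.2 rad)).
It fails at once if the lump is dropped or pressed hard: more than 30 N between it and the stand's plates (contact force between lump and black_plate above 30 N or contact force between lump and white_plate above 30 N).
It fails at once if the dark stone, tape roll or brush is pushed more than 30 mm (distance of any of dark_stone, tape, brush from where it was at the start of the episode above 0.03 m).
It also fails if it takes over 51 s, if anything falls off the work surface, if the arm or the gripper's body presses on something with over 40 N, if the wrist force passes 120 N, or if a joint passes its speed limit or range.

## Working session

There is one attempt and no reset: what is moved stays moved. The work goes in short steps, Python scripts to look and compute and a tool call to move; the robot and the scene stay as the last step left them, time stands still between calls to the robot, and variables do not carry over. Pictures are saved under pics/ and viewed, and the job is handed in when it is done.

Besides the shell and the picture viewer there is one more tool, called after ">>>" by a JSON object that holds its "op" and its "data". play_rows: Moves the arm, as the interface text tells. Its arguments: {"type":"object","properties":{"moves":{"type":"string"},"newtons":{"type":"number"}},"required":["moves"]}

```bash
mkdir -p pics; ls; python3 - <<'E'
from station import arm,get_image,camera_params
import cv2
print(arm.state())
for n in("scene","top"):
    p,d=get_image(n);cv2.imwrite(f"pics/{n}0.png",p[:,:,::-1]);
    import numpy as np;np.save(f"{n}_d.npy",d)
    print(n,camera_params(n))
E
```

```text
pics
{'t': 0.0, 'joint_pos': array([-1.19201324e+00,  2.38799785e-01, -1.42459520e-02,  1.31921528e+00,
       -1.76099731e-05,  1.57082919e+00]), 'qd': array([-0.00238422,  0.00071107, -0.0001063 ,  0.00059667, -0.001879  ,
        0.00045883]), 'joint_torque': array([ 6.44647207e-04, -5.38780546e+01,  3.46431506e+01,  1.84889050e-02,
        1.14908348e-04, -1.94107309e-05]), 'tcp_pos': array([ 193.98029116, -487.39939072,  230.67089802]), 'orientation': array([[ 9.29127468e-01,  3.69759161e-01, -5.57990812e-04],
       [ 3.69759582e-01, -9.29126481e-01,  1.35435712e-03],
       [-1.76580850e-05, -1.46469286e-03, -9.99998927e-01]]), 'wrist_force': array([ 0.55401495, -0.43474032, -0.39080767]), 'moment': array([-0.03771804, -0.01274153,  0.00268463]), 'finger_gap': 85.57514960441534}
scene {'fx': 489.0004604592996, 'fy': 489.0004604592996, 'cx': 315.09704624115363, 'cy': 248.35309783062092, 'extrinsics': array([[ 5.76236429e-01, -3.14450232e-01,  7.54369028e-01,
        -3.17296919e+02],
       [-8.17282756e-01, -2.20929438e-01,  5.32202104e-01,
        -6.73480404e+02],
       [-6.88750034e-04, -9.23207038e-01, -3.84302343e-01,
         6.32405904e+02],
       [ 0.00000000e+00,  0.00000000e+00,  0.00000000e+00,
         1.00000000e+00]])}
top {'fx': 503.74467834551433, 'fy': 503.74467834551433, 'cx': 309.1632458668922, 'cy': 235.28150163197373, 'extrinsics': array([[ 1.88540163e-02, -9.85306322e-01,  1.69752698e-01,
         4.01580320e+02],
       [-9.99673767e-01, -2.15034620e-02, -1.37825883e-02,
        -4.03570024e+01],
       [ 1.72303421e-02, -1.69437462e-01, -9.85390309e-01,
         1.24374357e+03],
       [ 0.00000000e+00,  0.00000000e+00,  0.00000000e+00,
         1.00000000e+00]])}
```

View pics/scene0.png

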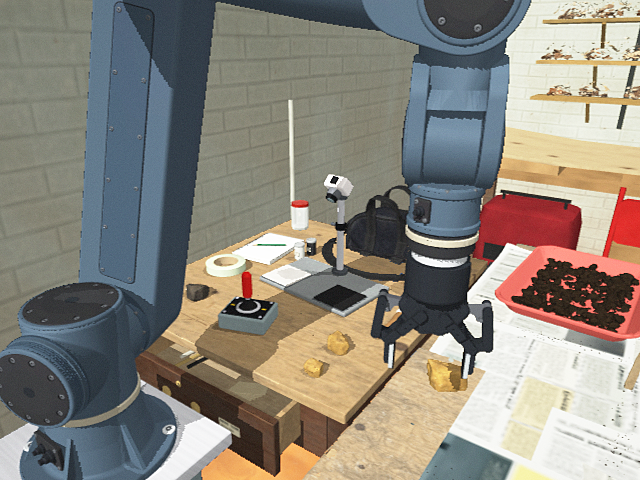

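View pics/top0.png

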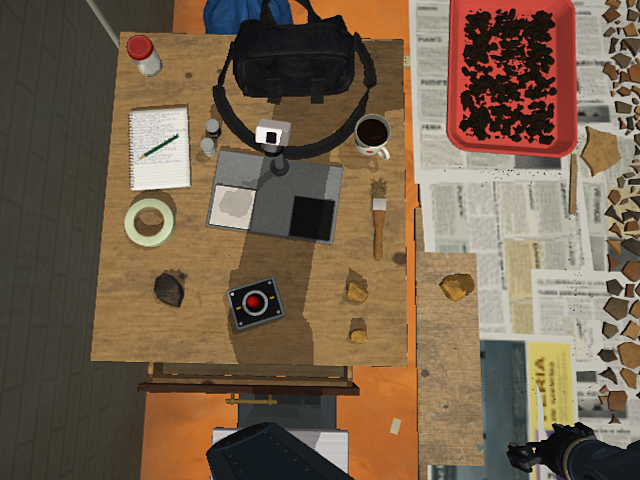

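The top view shows three ochre lumps that could be the target: (357,289), (359,335) and (458,287) px. The black plate is at (312,216), on the right (-y) side, with the white plate at (232,207). The stick is at (254,301), with the bystanders at (168,288) stone, (149,221) tape and (378,220) brush. Next I'll measure their sizes.

```bash
cat > h.py <<'E'
import numpy as np,cv2
from station import arm,get_image,camera_params,recognise,pinpoint
def cloud(d,c):
    v,u=np.indices(d.shape);P=np.stack([(u-c['cx'])/c['fx']*d,(v-c['cy'])/c['fy']*d,d],-1)
    E=c['extrinsics'];return P@E[:3,:3].T+E[:3,3]
def ray(uv,c,z):
    r=np.array([(uv[0]-c['cx'])/c['fx'],(uv[1]-c['cy'])/c['fy'],1.]);E=c['extrinsics'];w=E[:3,:3]@r
    return E[:3,3]+w*(z-E[2,3])/w[2]
E
python3 - <<'E'
from h import *
c=camera_params("top");d=np.load("top_d.npy");W=cloud(d,c);p=cv2.imread("pics/top0.png")
for n,(x,y) in dict(A=(357,289),B=(359,335),C=(458,287)).items():
    w=W[y-22:y+22,x-22:x+22]; base=np.percentile(w[...,2],10)
    hsv=cv2.cvtColor(p,cv2.COLOR_BGR2HSV)[y-22:y+22,x-22:x+22]
    m=(w[...,2]>base+8)
    q=w[m]; r=cv2.minAreaRect(q[:,:2].astype(np.float32))
    print(n,"base",base,"top",np.percentile(q[:,2],[50,95]),r,m.sum())
for n,(x,y) in dict(plate=(312,216),white=(232,207),desk=(300,330)).items(): print(n,W[y,x])
for l in["lump_mid","lump","black_plate_top","white_plate_top","stick_grip","stand","control_box"]:
    for r in pinpoint(l,"top"):print(l,r)
crop=p[150:360,200:500];cv2.imwrite("pics/crop1.png",cv2.resize(crop,None,fx=2.6,fy=2.6,interpolation=2))
E
```

```text
A base -2.4414226592231216 top [28.09717376 33.99386977] ((478.6611633300781, -128.38534545898438), (104.63439178466797, 209.31658935546875), 14.646770477294922) 373
B base -2.5139199811737853 top [20.53032209 27.54309322] ((378.3193664550781, -132.92108154296875), (187.29373168945312, 100.34406280517578), 87.02410125732422) 256
C base 0.7239556777088865 top [40.82029969 47.13780304] ((476.618408203125, -250.48068237304688), (102.26225280761719, 434.36517333984375), 6.404486179351807) 737
plate [661.19737487 -63.60679449  19.52142144]
white [679.80516171 135.64989519  18.40833129]
desk [382.19307369 -39.91870917  -0.42153394]
lump_mid {'centre': [456.6, 288.0], 'score': 0.79}
lump_mid {'centre': [357.8, 333.3], 'score': 0.71}
lump_mid {'centre': [358.6, 294.3], 'score': 0.57}
lump {'centre': [358.0, 291.9], 'score': 0.78}
lump {'centre': [453.5, 285.7], 'score': 0.55}
lump {'centre': [355.8, 333.9], 'score': 0.46}
black_plate_top {'centre': [316.3, 220.5], 'score': 0.81}
white_plate_top {'centre': [233.2, 206.8], 'score': 0.61}
white_plate_top {'centre': [255.0, 300.1], 'score': 0.17}
stick_grip {'centre': [253.8, 301.9], 'score': 0.69}
stand {'centre': [278.2, 202.9], 'score': 0.93}
control_box {'centre': [256.0, 304.4], 'score': 0.92}
```

View pics/crop1.png

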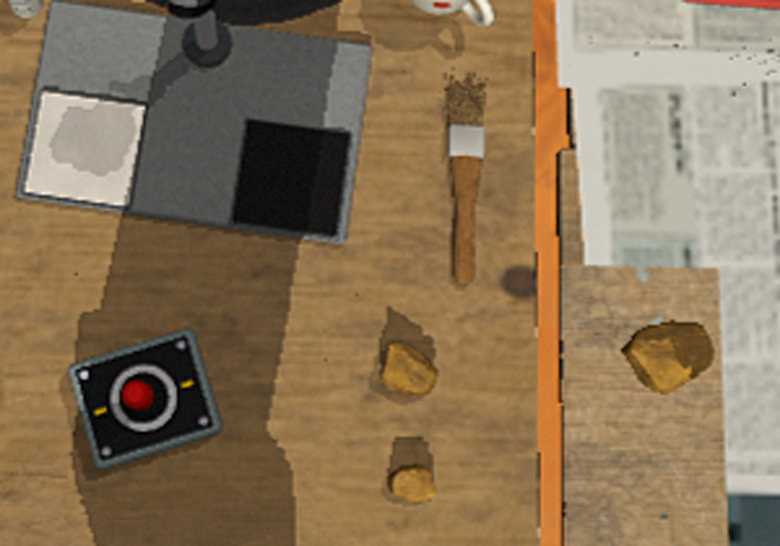

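Lump A at (357,289) is the middle one: its top is about 32 mm high, against about 26 mm for B and 46 mm for C. Next I'll measure the geometry of the lump, plate and box.

```bash
python3 - <<'E'
from h import *
c=camera_params("top");d=np.load("top_d.npy");W=cloud(d,c);p=cv2.imread("pics/top0.png")
H=cv2.cvtColor(p,cv2.COLOR_BGR2HSV)
# lumps: height map
for n,(x,y) in dict(A=(357,290),B=(359,335)).items():
    s=np.s_[y-20:y+20,x-18:x+20]
    w=W[s]; m=(w[...,2]>6)&(w[...,2]<60)&(d[s]>0)
    k,l,st,ce=cv2.connectedComponentsWithStats(m.astype(np.uint8)); i=1+np.argmax(st[1:,4]); q=w[l==i]
    print(n,cv2.minAreaRect(q[:,:2].astype(np.float32)),q[:,:2].min(0),q[:,:2].max(0),len(q),ce[i]+[x-18,y-20])
# black plate
g=p.max(2); m=np.zeros_like(g); m[170:260,200:350]=(g[170:260,200:350]<45)
k,l,st,ce=cv2.connectedComponentsWithStats(m); 
for i in range(1,k):
    if st[i,4]>500:
        cnt=cv2.findContours((l==i).astype(np.uint8),0,1)[0][0]; q=np.array([ray(t[0],c,20)[:2] for t in cnt],np.float32)
        print("dark",ce[i],st[i,4],cv2.minAreaRect(q))
w=W[140:260,195:350]; mm=(w[...,2]>16.5)&(w[...,2]<24)
k,l,st,ce=cv2.connectedComponentsWithStats(mm.astype(np.uint8))
for i in range(1,k):
    if st[i,4]>300: print("plate",cv2.minAreaRect(w[l==i][:,:2].astype(np.float32)),np.median(w[l==i],0),w[l==i].mean(0),st[i,4])
w=W[265:340,215:300]; mm=(w[...,2]>34)&(w[...,2]<46)
k,l,st,ce=cv2.connectedComponentsWithStats(mm.astype(np.uint8));i=1+np.argmax(st[1:,4])
print("box",cv2.minAreaRect(w[l==i][:,:2].astype(np.float32)))
mm=(w[...,2]>125)&(w[...,2]<150);print("stick",w[mm].mean(0),mm.sum(), ray((253.8,301.9),c,105),ray((256,304.4),c,0))
E
```

```text
A ((475.8160095214844, -177.4982452392578), (51.988956451416016, 45.515647888183594), 75.07124328613281) [ 453.58772417 -202.71828696] [ 499.8102123  -149.67233907] 338 [356.69526627 292.17159763]
B ((371.1421813964844, -178.3607635498047), (33.74539566040039, 39.6618537902832), 11.859792709350586) [ 356.74947607 -199.91461672] [ 389.82444179 -157.94666033] 214 [358.25700935 335.62616822]
dark [311.19506173 218.08580247] 1620 ((656.09423828125, -61.67089080810547), (100.92472839355469, 102.04783630371094), 82.96944427490234)
plate ((682.6990356445312, 129.55316162109375), (121.68148040771484, 112.68749237060547), 80.87358093261719) [679.05560303 134.25799819  20.17075421] [679.77468971 134.23596251  20.1779714 ] 1488
plate ((659.3444213867188, -63.70989227294922), (113.10773468017578, 113.67683410644531), 84.25382232666016) [655.75280882 -63.86352535  20.27745463] [655.7733588  -64.10812256  20.24094475] 1465
box ((444.18341064453125, 67.2386474609375), (99.80072784423828, 119.86476135253906), 18.520811080932617)
stick [444.10268919  66.38346827 133.28845371] 90 [443.73483859  64.80165228 105.        ] [441.66938709  68.90579646   0.        ]
```

>>> {"op": "play_rows", "data": {"moves": "37.5 -18.5 3 0 8.5;37.5 -18.5 3 0 8.5;37.5 -18.5 3 0 8.5;37.5 -18.5 3 0 8.5;37.5 -18.5 3 0 8.5;37.5 -18.5 3 0 8.5;37.5 -18.5 3 0 8.5;37.5 -18.5 3 0 8.5;37.5 -18.5 3 0 8.5;37.5 -18.5 3 0 8.5;37.5 -18.5 3 0 8.5"}}

```text
t: 1.55
tcp_pos: [474.0, -177.0, 201.2]
orientation: [[0.929, 0.371, -0.001], [0.371, -0.929, -0.0], [-0.001, -0.0, -1.0]]
wrist_force: [-0.5, -0.1, -0.2]
finger_gap: 85.4
```

```bash
python3 - <<'E'
from h import *
s=arm.state();print(s['t'],s['tcp_pos'],s['orientation'].round(3).tolist(),s['joint_pos'])
c=camera_params("wrist");print(c)
p,d=get_image("wrist");cv2.imwrite("pics/w1.png",p[:,:,::-1]);np.savez("w1.npz",d=d,E=c['extrinsics'])
print(d[::80,::80])
p,d=get_image("top");cv2.imwrite("pics/top1.png",p[:,:,::-1])
E
```

```text
1.55 [ 473.99262249 -177.00197643  201.18194629] [[0.929, 0.371, -0.001], [0.371, -0.929, -0.0], [-0.001, -0.0, -1.0]] [-3.57254888e-01  2.18290347e-01 -1.17982103e-01  1.23509560e+00
 -2.25306506e-04  2.40424738e+00]
{'fx': 371.64829954431775, 'fy': 371.64829954431775, 'cx': 316.9746486064449, 'cy': 239.9885298781356, 'extrinsics': array([[ 3.71145421e-01, -8.86667343e-01, -2.75811709e-01,
         5.44068758e+02],
       [-9.28574182e-01, -3.54725075e-01, -1.09179253e-01,
        -1.49119984e+02],
       [-1.03165131e-03,  2.96633012e-01, -9.54990990e-01,
         3.44069219e+02],
       [ 0.00000000e+00,  0.00000000e+00,  0.00000000e+00,
         1.00000000e+00]])}
[[ 266.9774   280.89456  278.19888  273.66196  275.5188   291.1839
   278.49915  280.024  ]
 [ 301.11917  307.49698  312.73334  314.82483  314.71152  313.28802
   311.7153   306.81024]
 [ 204.96155  286.68805  335.306    335.7761   335.94702  336.46432
  1077.7189   332.7526 ]
 [ 410.51392  359.78085  359.19577  360.94482  360.75034  360.12152
   357.4984   357.8303 ]
 [ 788.66644 1255.0466   440.95862  386.58197  386.09808 1239.379
   385.3325   390.42245]
 [ 788.14825   78.04139   75.21897 1351.3214  1347.5781     0.
    76.05866   77.14503]]
```

View pics/w1.png

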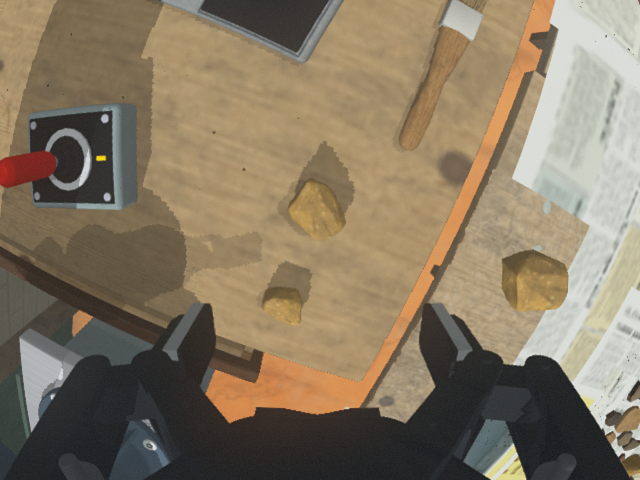

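The wrist view shows lump A at (316,209), small lump B at (283,305) and large lump C at (535,280). I'll work out A's footprint from the depth.

```bash
cat >> h.py <<'E'
def wcloud(d,c):
    v,u=np.indices(d.shape).astype(float);x=u-c['cx'];y=v-c['cy'];r=np.hypot(x,y)+1e-9;th=r/c['fx'];t=np.tan(th)
    P=np.stack([x/r*t*d,y/r*t*d,d],-1);E=c['extrinsics'];return P@E[:3,:3].T+E[:3,3]
E
python3 - <<'E'
from h import *
c=camera_params("wrist");z=np.load("w1.npz");W=wcloud(z['d'],c)
for n,s in dict(A=np.s_[165:250,270:360],B=np.s_[275:335,245:315]).items():
    w=W[s]
    print(n,"desk",np.median(w[...,2][w[...,2]<5]))
    for h in (5,10,16,22,26):
        m=(w[...,2]>h); k,l,st,ce=cv2.connectedComponentsWithStats(m.astype(np.uint8)); i=1+np.argmax(st[1:,4]); q=w[l==i]
        r=cv2.minAreaRect(q[:,:2].astype(np.float32)); print(h,[np.round(t,1) for t in r],q.max(0).round(0),q.min(0).round(0),st[i,4])
        cc=q[:,:2]-q[:,:2].mean(0);ev,V=np.linalg.eigh(cc.T@cc/len(cc));print('   pca long',np.degrees(np.arctan2(V[1,1],V[0,1])).round(1),4*np.sqrt(ev)*.9)
p=cv2.imread("pics/w1.png")[150:260,255:375];cv2.imwrite("pics/wc.png",cv2.resize(p,None,fx=5,fy=5,interpolation=2))
for l in("lump_mid","lump"):print(l,pinpoint(l,"wrist"))
E
```

```text
A desk 0.5235690718274952
5 [array([ 491.4, -161.5]), array([95.7, 47.6]), np.float64(38.8)] [ 544. -150.  344.] [ 454. -205.    5.] 2380
   pca long 47.1 [40.14257772 51.8806649 ]
10 [array([ 491.4, -161.5]), array([95.7, 47.6]), np.float64(38.8)] [ 544. -150.  344.] [ 454. -205.   10.] 2371
   pca long 47.7 [40.04378692 51.66521904]
16 [array([ 491.6, -161.8]), array([95.7, 47. ]), np.float64(38.8)] [ 544. -150.  344.] [ 454. -205.   16.] 2351
   pca long 47.5 [39.84304963 51.56479722]
22 [array([ 492. , -161.8]), array([96. , 44.4]), np.float64(37.6)] [ 544. -150.  344.] [ 454. -204.   22.] 2183
   pca long 45.2 [37.53220594 51.2682529 ]
26 [array([ 492.2, -161.5]), array([96.4, 42.4]), np.float64(36.2)] [ 544. -150.  344.] [ 454. -202.   26.] 1828
   pca long -135.9 [33.08703828 51.89915879]
B desk 0.5048083846771476
5 [array([ 446.3, -159.8]), array([192.9,  40.5]), np.float64(15.0)] [ 544. -150.  344.] [ 354. -203.    5.] 1215
   pca long -160.8 [38.42692122 51.2059477 ]
10 [array([ 446.3, -159.8]), array([192.9,  40.5]), np.float64(15.0)] [ 544. -150.  344.] [ 354. -203.   10.
[... 195 characters left out ...]
03 50.64431241]
22 [array([ 447.5, -159.9]), array([190. ,  34.6]), np.float64(16.1)] [ 544. -150.  344.] [ 360. -202.   22.] 539
   pca long -159.3 [32.6774088  59.34122001]
26 [array([ 382.5, -169.2]), array([0.9, 0. ]), np.float64(107.9)] [ 383. -169.   26.] [ 382. -170.   26.] 2
   pca long 107.9 [       nan 1.70376213]
lump_mid [{'centre': [281.9, 306.7], 'score': 0.91}, {'centre': [536.0, 283.4], 'score': 0.8}, {'centre': [317.2, 213.9], 'score': 0.66}]
lump [{'centre': [282.9, 300.9], 'score': 0.89}, {'centre': [313.0, 207.7], 'score': 0.88}, {'centre': [523.4, 275.9], 'score': 0.86}, {'centre': [21.7, 165.7], 'score': 0.41}]<stdin>:9: RuntimeWarning: invalid value encountered in sqrt
```

View pics/wc.png

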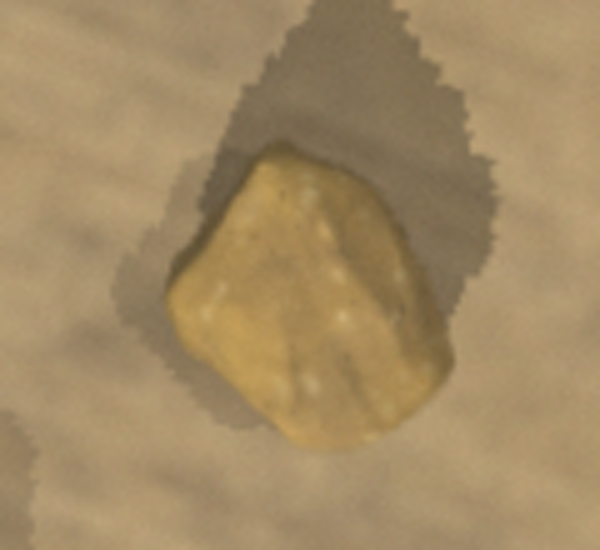

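```bash
python3 - <<'E'
from h import *
c=camera_params("wrist");z=np.load("w1.npz");W=wcloud(z['d'],c)
for n,s in dict(A=np.s_[165:250,270:360]).items():
    w=W[s]
    for h in (5,10,16,22,26):
        m=(w[...,2]>h)&(w[...,2]<100); k,l,st,ce=cv2.connectedComponentsWithStats(m.astype(np.uint8)); i=1+np.argmax(st[1:,4]); q=w[l==i]
        r=cv2.minAreaRect(q[:,:2].astype(np.float32)); print(h,[np.round(t,1) for t in r],q.max(0).round(0),st[i,4],q.mean(0))
        cc=q[:,:2]-q[:,:2].mean(0);ev,V=np.linalg.eigh(cc.T@cc/len(cc));print('   pca long',np.degrees(np.arctan2(V[1,1],V[0,1])).round(1),4*np.sqrt(ev)*.9)
        if h in(5,16):
          for a in range(0,180,10):
            u=np.array([np.cos(np.radians(a)),np.sin(np.radians(a))]);t=q[:,:2]@u;print(a,round(np.ptp(t),1),end='; ')
          print()
E
```

```text
5 [array([ 475.7, -178.7]), array([51.9, 45.2]), np.float64(74.8)] [ 501. -151.   35.] 2365 [ 477.50472806 -176.30074304   27.91989537]
   pca long 57.7 [38.9097343  49.03491531]
0 46.7; 10 49.8; 20 52.2; 30 54.7; 40 55.8; 50 55.1; 60 53.8; 70 52.5; 80 53.1; 90 54.1; 100 53.8; 110 52.0; 120 49.7; 130 47.4; 140 45.8; 150 46.0; 160 45.8; 170 44.6; 
10 [array([ 475.7, -178.7]), array([51.9, 45.2]), np.float64(74.8)] [ 501. -151.   35.] 2357 [ 477.46055768 -176.3217729    27.98884193]
   pca long 57.7 [38.86043753 49.00602039]
16 [array([ 476. , -178.8]), array([51.9, 44.5]), np.float64(74.8)] [ 501. -151.   35.] 2340 [ 477.41252864 -176.42675926   28.09025817]
   pca long 57.7 [38.70472748 48.88394528]
0 46.7; 10 49.8; 20 52.2; 30 54.7; 40 55.8; 50 55.1; 60 53.8; 70 52.5; 80 53.1; 90 54.1; 100 53.8; 110 52.0; 120 49.7; 130 46.7; 140 45.3; 150 45.7; 160 45.2; 170 44.4; 
22 [array([ 476.5, -178.3]), array([52. , 40.8]), np.float64(70.1)] [ 500. -152.   35.] 2172 [ 476.75123902 -176.19432699   28.73687725]
   pca long 53.8 [36.48411255 48.33146768]
26 [array([ 473.4, -174.7]), array([52.9, 35.3]), np.float64(55.0)] [ 500. -152.   35.] 1825 [ 474.89220672 -174.93991888   29.58900551]
   pca long 51.9 [31.63953094 48.27491343]
```

Choosing A: its long axis is at about 57° in the world frame, so the jaws go along -32°. I'll turn -0.63 and go down.

>>> {"op": "play_rows", "data": {"moves": "0.2 0.15 4 -0.15 8.5;0.2 0.15 8 -0.3 8.5;0.2 0.15 12 -0.45 8.5;0.2 0.15 14 -0.6 8.5;0.2 0.15 16 -0.63 8.5;0.2 0.15 18 -0.63 8.5;0.2 0.15 19 -0.63 8.5;0.2 0.15 19.9 -0.63 8.5;0.2 0.15 19.9 -0.63 8.5", "newtons": 40}}

```text
t: 2.65
tcp_pos: [476.1, -178.0, 1.8]
orientation: [[0.534, 0.846, -0.001], [0.846, -0.534, 0.0], [-0.0, -0.001, -1.0]]
wrist_force: [-0.0, 0.6, 1.1]
finger_gap: 85.0
```

```bash
python3 - <<'E'
from h import *
p,d=get_image("wrist");cv2.imwrite("pics/w2.png",p[:,:,::-1])
E
```

```text
(no output)
```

View pics/w2.png

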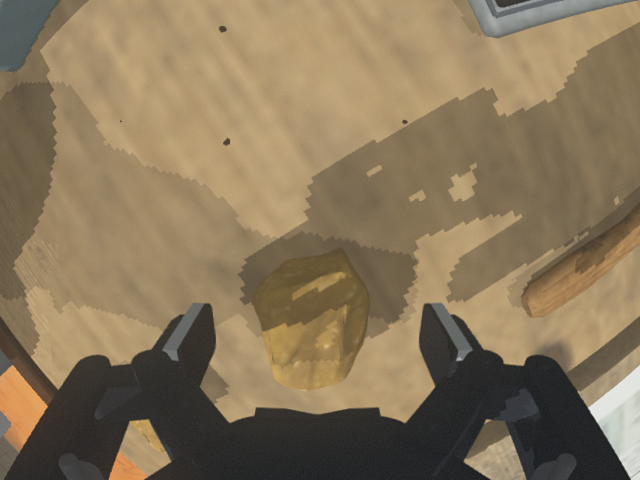

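The lump sits at (313,320), between the pads at (205,330) and (430,330), with its flanks roughly along them. Closing.

>>> {"op": "play_rows", "data": {"moves": "0 0 0 0 2.5;0 0 0 0 2.5;0 0 0 0 2.5;0 0 0 0 2.5;0 0 0 0 2.5;0 0 0 0 2.5;0 0 0 0 2.5;0 0 0 0 2.5", "newtons": 40}}

```text
t: 3.5
tcp_pos: [476.9, -177.9, 3.3]
orientation: [[0.533, 0.846, 0.001], [0.846, -0.533, -0.0], [0.0, 0.001, -1.0]]
wrist_force: [-1.7, 0.6, 8.9]
finger_gap: 43.6
```

```bash
python3 - <<'E'
from h import *
print(arm.state()['finger_gap'])
p,d=get_image("wrist");cv2.imwrite("pics/w3.png",p[:,:,::-1])
E
```

```text
43.629427629562095
```

View pics/w3.png

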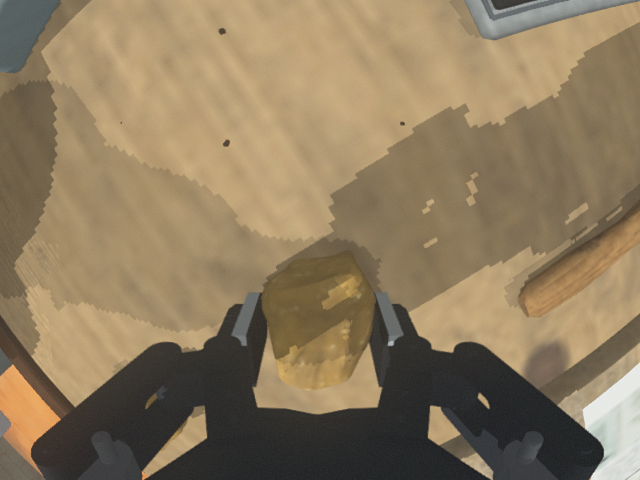

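Gripped at 43.6 mm. Lifting 10 cm.

>>> {"op": "play_rows", "data": {"moves": "0 0 -0.5 0 2.5;0 0 -1.5 0 2.5;0 0 -3 0 2.5;0 0 -5 0 2.5;0 0 -8 0 2.5;0 0 -10 0 2.5;0 0 -10 0 2.5"}}

```text
t: 4.25
tcp_pos: [478.3, -178.4, 105.4]
orientation: [[0.533, 0.846, 0.005], [0.846, -0.533, -0.002], [0.001, 0.005, -1.0]]
wrist_force: [0.9, 0.5, -2.0]
finger_gap: 43.6
```

```bash
python3 - <<'E'
from h import *
s=arm.state();print(s['tcp_pos'],s['wrist_force'],s['joint_pos'])
c=camera_params("wrist");p,d=get_image("wrist");cv2.imwrite("pics/w4.png",p[:,:,::-1]);W=wcloud(d,c);np.save("W4.npy",W)
R=s['orientation'];T=(W-s['tcp_pos'])@R
h=cv2.cvtColor(p,cv2.COLOR_RGB2HSV);m=np.zeros(d.shape,bool);m[230:400,262:380]=True
m&=(h[...,1]>120)&(T[...,2]<60)&(T[...,2]>-60)&(d>0)
q=T[m];print(m.sum(),q.min(0),q.max(0),q.mean(0),np.percentile(q,[2,98],axis=0).round(1).tolist())
p,d=get_image("scene");cv2.imwrite("pics/s4.png",p[:,:,::-1])
E
```

```text
[ 478.28449274 -178.44593558  105.43656584] [ 0.89682696  0.48572679 -1.97040449] [-3.57128057e-01  2.85872025e-01 -2.85524334e-01  9.94256298e-01
  4.63669068e-05  1.77559228e+00]
8036 [-24.00337394 -21.82950573 -30.3709961 ] [28.69319614 21.66611162  1.65821336] [  5.36851495   0.05021859 -24.24608426] [[-20.2, -17.3, -28.5], [26.8, 18.6, -9.8]]
```

View pics/w4.png

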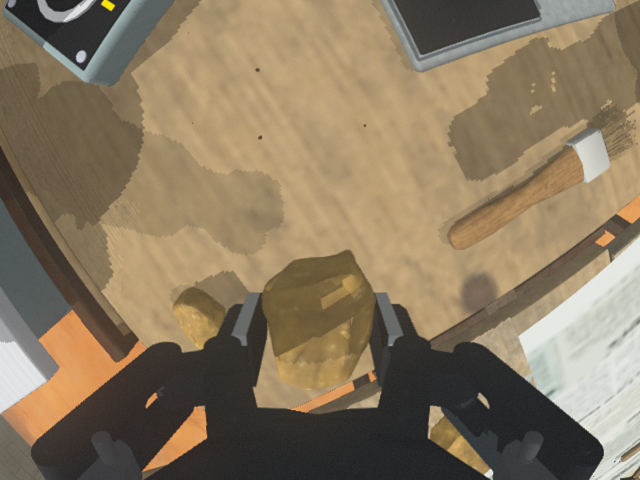

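View pics/s4.png

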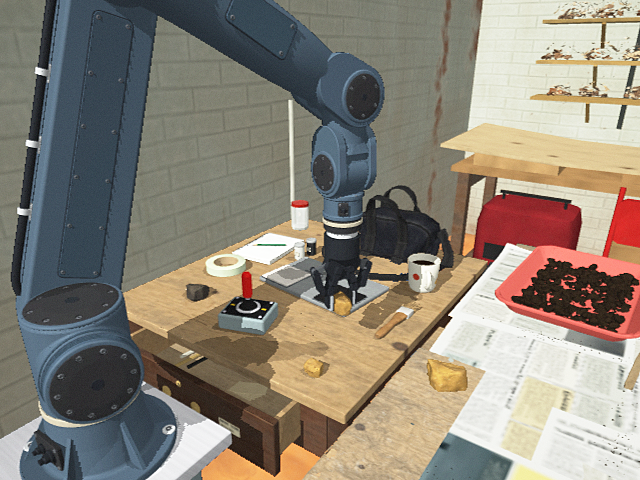

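Lump held steady; its centre is about 3 mm ahead of the TCP in tool x. Carrying it over the black plate.

>>> {"op": "play_rows", "data": {"moves": "1.5 0.7 0 0 2.5;4 1.9 0 0 2.5;7 3.3 0 0 2.5;10 4.7 0 0 2.5;13 6.1 0 0 2.5;16 7.5 0 0 2.5;18 8.5 0 0 2.5;18.9 8.9 0 0 2.5;18.9 8.9 0 0 2.5;18.9 8.9 0 0 2.5;18.9 8.9 0 0 2.5"}}

```text
t: 5.45
tcp_pos: [651.6, -65.9, 102.1]
orientation: [[0.534, 0.846, -0.001], [0.846, -0.534, 0.0], [-0.001, -0.001, -1.0]]
wrist_force: [0.4, -0.6, -2.1]
finger_gap: 43.9
```

```bash
python3 - <<'E'
from h import *
s=arm.state();print(s['tcp_pos'],s['wrist_force'],s['joint_pos'])
c=camera_params("wrist");p,d=get_image("wrist");cv2.imwrite("pics/w5.png",p[:,:,::-1]);W=wcloud(d,c)
for l in("black_plate_top","lump_mid"):
  for r in pinpoint(l,"wrist"):
    u=np.array(r['centre']);print(l,r,W[int(u[1]),int(u[0])])
R=s['orientation'];T=(W-s['tcp_pos'])@R
h=cv2.cvtColor(p,cv2.COLOR_RGB2HSV);m=np.zeros(d.shape,bool);m[230:400,262:380]=True
m&=(h[...,1]>120)&(T[...,2]<60)&(T[...,2]>-60)&(d>0)
q=W[m][:,:2];print(m.sum(),q.min(0),q.max(0),cv2.minAreaRect(q.astype(np.float32)))
# plate by height
m=(W[...,2]>16)&(W[...,2]<25)&(d>0)&(p.max(2)<70)
q=W[m][:,:2].astype(np.float32);print(m.sum(),cv2.minAreaRect(q),np.median(W[m][:,2]))
E
```

```text
[651.55874697 -65.88154456 102.07686551] [ 0.41644963 -0.5718739  -2.08626905] [-1.00745751e-01  5.21734641e-01  8.84160970e-02  1.13854026e+00
 -5.44249138e-05  2.03284737e+00]
black_plate_top {'centre': [321.8, 242.0], 'score': 0.8} [655.61592145 -63.68798577  19.00084364]
lump_mid {'centre': [317.5, 324.3], 'score': 0.7} [655.94758421 -58.64273178 129.83155355]
lump_mid {'centre': [152.2, 467.4], 'score': 0.62} [ 384.44828992 -174.71972256   24.21322313]
8469 [631.03726782 -90.3124971 ] [678.05085974 -39.74378216] ((654.0149536132812, -66.57010650634766), (49.44417190551758, 42.553627014160156), 73.20523834228516)
13455 ((753.1874389648438, -321.5060119628906), (654.664794921875, 372.7084045410156), 80.8588638305664) 20.28442485577571
```

View pics/w5.png

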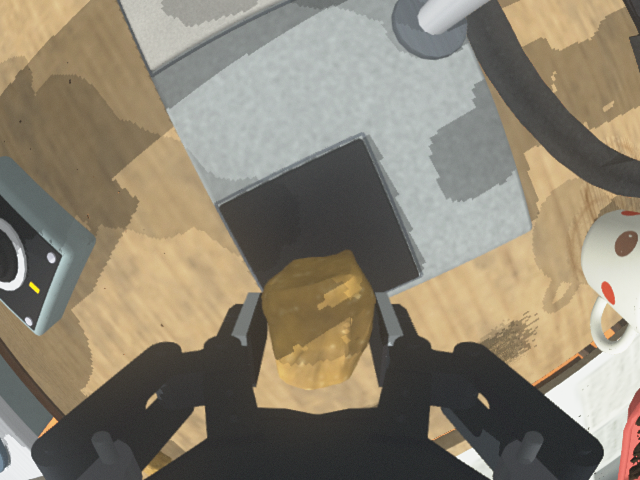

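Lump about 3 mm short of the plate's middle at (656,-63). Correcting and lowering to just above the plate.

>>> {"op": "play_rows", "data": {"moves": "0.3 0 1.5 0 2.5;0.3 0 3.5 0 2.5;0.3 0 5.2 0 2.5;0.3 0 6.3 0 2.5;0.3 0 7 0 2.5;0.3 0 7.4 0 2.5;0.3 0 7.6 0 2.5;0.3 0 7.7 0 2.5;0.3 0 7.7 0 2.5;0.3 0 7.7 0 2.5"}}

```text
t: 6.6
tcp_pos: [654.4, -62.8, 25.7]
orientation: [[0.533, 0.846, 0.001], [0.846, -0.533, 0.0], [0.0, 0.001, -1.0]]
wrist_force: [-0.1, -0.7, -1.6]
finger_gap: 43.5
```

>>> {"op": "play_rows", "data": {"moves": "0 0 0.05 0 2.5;0 0 0.1 0 2.5;0 0 0.1 0 2.5;0 0 0.1 0 2.5"}}

```text
t: 7.0
tcp_pos: [654.1, -62.7, 24.3]
orientation: [[0.533, 0.846, -0.0], [0.846, -0.533, 0.0], [0.0, -0.0, -1.0]]
wrist_force: [0.4, -0.8, -1.4]
finger_gap: 43.5
```

>>> {"op": "play_rows", "data": {"moves": "0 0 0.05 0 2.5;0 0 0.1 0 2.5;0 0 0.1 0 2.5"}}

```text
t: 7.3
tcp_pos: [654.2, -62.8, 23.5]
orientation: [[0.533, 0.846, 0.0], [0.846, -0.533, 0.0], [0.0, 0.0, -1.0]]
wrist_force: [-0.5, -0.2, -0.4]
finger_gap: 43.5
```

>>> {"op": "play_rows", "data": {"moves": "0 0 0.05 0 2.5;0 0 0.05 0 2.5;0 0 0.05 0 2.5"}}

```text
t: 7.6
tcp_pos: [654.2, -62.8, 23.4]
orientation: [[0.533, 0.846, 0.0], [0.846, -0.533, 0.0], [0.0, 0.0, -1.0]]
wrist_force: [-2.5, 1.0, 5.5]
finger_gap: 43.9
```

Touched down at about 5 N. Opening gradually.

>>> {"op": "play_rows", "data": {"moves": "0 0 0 0 4.6;0 0 0 0 5;0 0 0 0 5.5;0 0 0 0 6.5;0 0 0 0 7.5;0 0 0 0 8.5;0 0 0 0 8.5;0 0 0 0 8.5", "newtons": 20}}

```text
t: 8.4
tcp_pos: [654.2, -62.8, 22.8]
orientation: [[0.533, 0.846, -0.0], [0.846, -0.533, 0.0], [0.0, -0.0, -1.0]]
wrist_force: [0.2, 0.4, 0.2]
finger_gap: 85.0
```

```bash
python3 - <<'E'
from h import *
s=arm.state();print(s['finger_gap'])
c=camera_params("wrist");p,d=get_image("wrist");cv2.imwrite("pics/w6.png",p[:,:,::-1]);W=wcloud(d,c)
h=cv2.cvtColor(p,cv2.COLOR_RGB2HSV);m=np.zeros(d.shape,bool);m[230:400,240:400]=True
m&=(h[...,1]>110)&(W[...,2]<70)&(W[...,2]>26)&(d>0)
q=W[m];print(m.sum(),q.min(0),q.max(0),cv2.minAreaRect(q[:,:2].astype(np.float32)))
E
```

```text
84.9936921618932
11613 [633.6267282  -88.87325998  26.01020644] [680.93468266 -36.3458004   53.67323742] ((656.6618041992188, -63.467464447021484), (50.00114059448242, 44.21779251098633), 73.21311950683594)
```

View pics/w6.png

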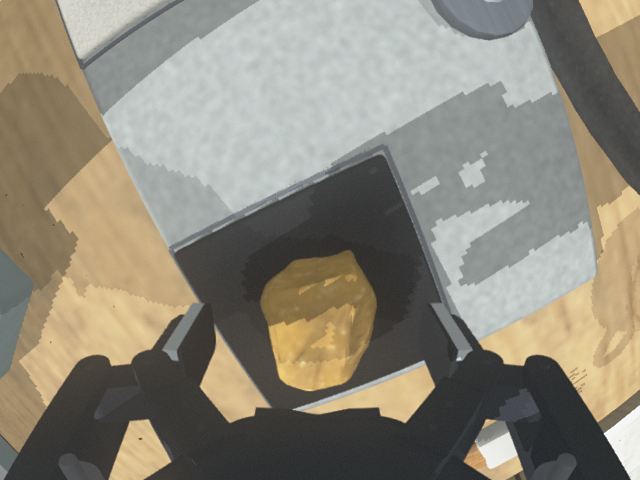

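The lump is let go and centred at about (656.7,-63.5), level. Rising straight up, then over to the stick.

>>> {"op": "play_rows", "data": {"moves": "0 0 -1 0 8.5;0 0 -3 0 8.5;0 0 -6 0 8.5;0 0 -10 0 8.5;0 0 -14 0 8.5;0 0 -17.7 0 8.5;0 0 -17.7 0 8.5"}}

```text
t: 9.15
tcp_pos: [656.5, -63.0, 206.6]
orientation: [[0.533, 0.846, 0.009], [0.846, -0.533, -0.001], [0.004, 0.008, -1.0]]
wrist_force: [1.1, -0.0, 0.2]
finger_gap: 85.3
```

>>> {"op": "play_rows", "data": {"moves": "-0.2 -4 0 0.1 6.5;-0.2 -8 0 0.2 6.5;-0.2 -12 0 0.3 6.5;-0.2 -16 0 0.4 6.5;-0.2 -20 0 0.5 6.5;-0.2 -24 0 0.6 6.5;-0.2 -24.7 0 0.69 6.5;-0.2 -24.7 0 0.69 6.5;-0.2 -24.7 0 0.69 6.5;-0.2 -24.7 0 0.69 6.5"}}

```text
t: 10.15
tcp_pos: [444.9, 66.8, 199.9]
orientation: [[0.949, 0.315, 0.0], [0.315, -0.949, 0.0], [0.0, 0.0, -1.0]]
wrist_force: [0.4, 0.5, -0.0]
finger_gap: 64.6
```

```bash
python3 - <<'E'
from h import *
s=arm.state();print(s['t'],s['tcp_pos'],s['joint_pos'].round(2),s['finger_gap'],s['orientation'].round(3).tolist())
c=camera_params("wrist");p,d=get_image("wrist");cv2.imwrite("pics/w7.png",p[:,:,::-1]);W=wcloud(d,c)
m=(W[...,2]>36)&(W[...,2]<44)&(d>0);m[:, :150]=0;m[:,500:]=0
k,l,st,ce=cv2.connectedComponentsWithStats(m.astype(np.uint8));i=1+np.argmax(st[1:,4])
print("box",cv2.minAreaRect(W[l==i][:,:2].astype(np.float32)),st[i])
h=cv2.cvtColor(p,cv2.COLOR_RGB2HSV);m=((h[...,0]<6)|(h[...,0]>174))&(h[...,1]>170)&(W[...,2]>60)&(W[...,2]<140)&(d>0)
print(m.sum(),W[m].min(0),W[m].max(0))
t=W[m&(W[...,2]>132)];print("top",t.mean(0),t.min(0),t.max(0))
p,d=get_image("top");cv2.imwrite("pics/top7.png",p[:,:,::-1])
E
```

```text
10.15 [444.90530072  66.79469665 199.86312683] [ 0.15  0.12 -0.24  1.21 -0.    2.97] 64.61770313595427 [[0.949, 0.315, 0.0], [0.315, -0.949, 0.0], [0.0, 0.0, -1.0]]
box ((444.4764404296875, 66.75203704833984), (98.14575958251953, 119.55754089355469), 18.674678802490234) [  246   161   143   112 10720]
1489 [434.11206154  55.42356595  78.3714652 ] [455.88876223  78.37574688 136.85789587]
top [444.74954862  66.94265274 134.6919211 ] [434.74648921  57.05628169 132.00085707] [454.31421104  76.95700912 136.85789587]
```

View pics/w7.png

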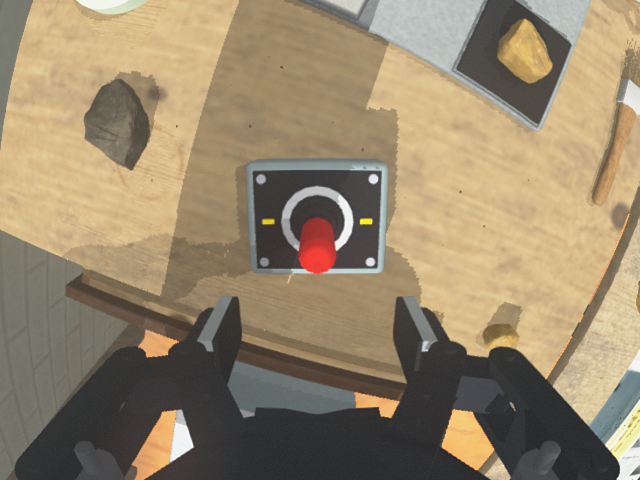

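View pics/top7.png

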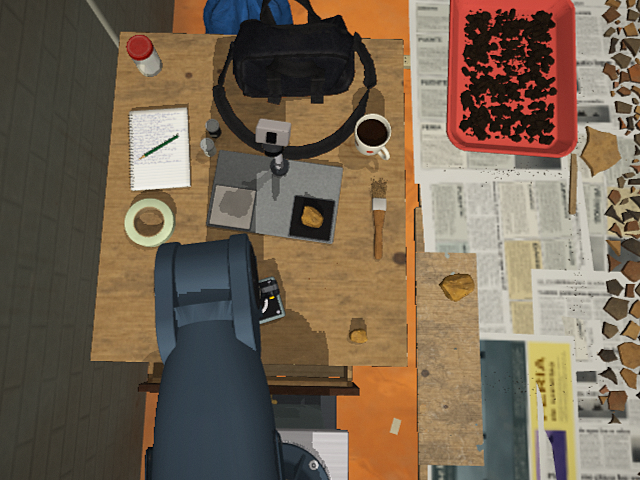

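The wrist view shows the stick at (318,255), centred between the fingers. The yellow pointers at (267,222) and (366,222) are aligned with the jaws, and the lump is in the middle of the plate at (525,50). The black plate's side is +tool y. Lowering over the stick.

>>> {"op": "play_rows", "data": {"moves": "0 0 3 0 6.5;0 0 6 0 6.5;0 0 9 0 6.5;0 0 11 0 6.5;0 0 12 0 6.5;0 0 12 0 6.5;0 0 12 0 6.5"}}

```text
t: 10.95
tcp_pos: [444.7, 67.1, 80.4]
orientation: [[0.95, 0.313, 0.0], [0.313, -0.95, 0.0], [0.001, -0.0, -1.0]]
wrist_force: [0.4, 0.1, -1.2]
finger_gap: 65.3
```

```bash
python3 - <<'E'
from h import *
p,d=get_image("wrist");cv2.imwrite("pics/w8.png",p[:,:,::-1])
E
```

```text
(no output)
```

View pics/w8.png

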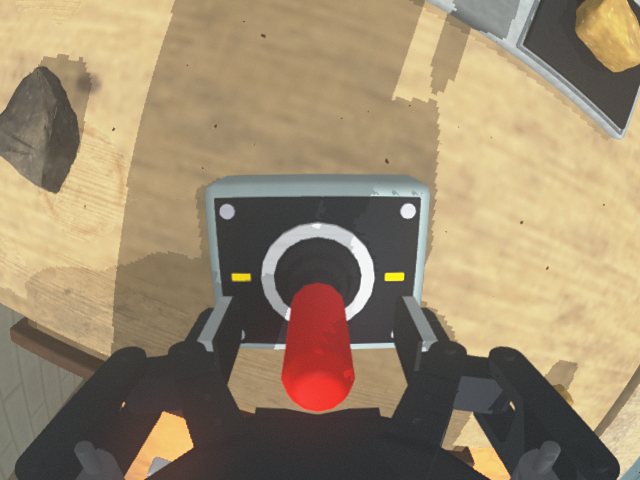

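The upright stick stands at (318,350), midway between the fingers. Pushing gently toward +tool y.

>>> {"op": "play_rows", "data": {"moves": "0 1 0 0 6.5;0 1.8 0 0 6.5;0 2.3 0 0 6.5;0 2.8 0 0 6.5;0 3.2 0 0 6.5;0 3.5 0 0 6.5;0 3.5 0 0 6.5;0 3.5 0 0 6.5"}}

```text
t: 11.8
tcp_pos: [455.1, 34.0, 79.9]
orientation: [[0.95, 0.313, -0.0], [0.313, -0.95, 0.0], [0.0, -0.0, -1.0]]
wrist_force: [0.0, 1.7, 3.5]
finger_gap: 65.2
```

```bash
cat > tilt.py <<'E'
from h import *
import sys
s=arm.state();print(s['t'],s['tcp_pos'],s['wrist_force'])
c=camera_params("wrist");p,d=get_image("wrist");cv2.imwrite(f"pics/{sys.argv[1]}.png",p[:,:,::-1]);W=wcloud(d,c)
h=cv2.cvtColor(p,cv2.COLOR_RGB2HSV);m=((h[...,0]<6)|(h[...,0]>174))&(h[...,1]>150)&(d>0)
m[:230]=0;m[:,:200]=0;m[:,480:]=0
a=np.radians(18.3);X=np.array([np.cos(a),np.sin(a),0]);Y=np.array([-np.sin(a),np.cos(a),0])
q=W[m]-[444.6,67,35];B=np.stack([q@X,q@Y,q[:,2]],1)
B=B[(B[:,2]>30)&(B[:,2]<120)];r=np.linalg.norm(B,axis=1)
from scipy.optimize import least_squares
def f(t):
    v=np.array([np.tan(t[0]),np.tan(t[1]),1]);v/=np.linalg.norm(v)
    al=B@v; rad=np.linalg.norm(B-al[:,None]*v,axis=1)
    return np.where(al<98,rad-12,0)
o=least_squares(f,[0,-.2],loss='soft_l1');print("fore,side",o.x,np.abs(f(o.x)).mean(),len(B))
E
python3 tilt.py w9
```

```text
11.8 [455.06690144  34.01305741  79.8503892 ] [0.04583168 1.68321175 3.51920424]
fore,side [-0.03004233 -0.26169578] 0.3681008232488126 7011
```

View pics/w9.png

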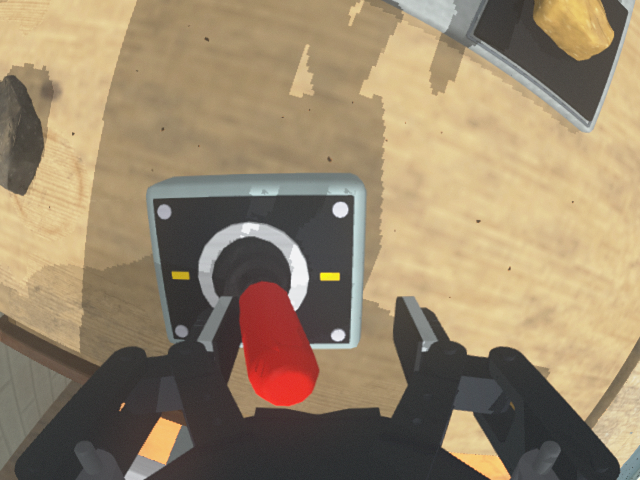

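The stick leans right, with its top at (285,385). The fit gives about -0.26 side and -0.03 fore, so another 7.5 mm.

>>> {"op": "play_rows", "data": {"moves": "0 0.3 0 0 6.5;0 0.6 0 0 6.5;0 0.75 0 0 6.5;0 0.75 0 0 6.5;0 0.75 0 0 6.5"}}

```text
t: 12.35
tcp_pos: [457.2, 26.8, 79.6]
orientation: [[0.95, 0.313, -0.001], [0.313, -0.95, 0.0], [-0.0, -0.0, -1.0]]
wrist_force: [-1.2, 4.5, 0.6]
finger_gap: 65.0
```

```bash
python3 tilt.py w10
```

```text
12.35 [457.19890798  26.7792531   79.62062701] [-1.15849594  4.53367145  0.59705037]
fore,side [-0.035642   -0.40079115] 0.3742714504215593 6923
```

Tilt is about -0.40 side and -0.04 fore, which is good. Holding for 1.2 s and more.

>>> {"op": "play_rows", "data": {"moves": "0 0 0 0 6.5;0 0 0 0 6.5;0 0 0 0 6.5;0 0 0 0 6.5;0 0 0 0 6.5;0 0 0 0 6.5;0 0 0 0 6.5;0 0 0 0 6.5;0 0 0 0 6.5;0 0 0 0 6.5;0 0 0 0 6.5;0 0 0 0 6.5"}}

```text
t: 13.6
tcp_pos: [457.4, 26.8, 79.8]
orientation: [[0.95, 0.313, -0.0], [0.313, -0.95, 0.0], [0.0, -0.0, -1.0]]
wrist_force: [-1.4, 4.2, -1.4]
finger_gap: 65.2
```

```bash
python3 tilt.py w11;python3 - <<'E'
from h import *
p,d=get_image("scene");cv2.imwrite("pics/s11.png",cv2.resize(p[150:350,180:440,::-1],None,fx=3,fy=3))
E
```

```text
13.6 [457.41656518  26.80033211  79.82079777] [-1.35487393  4.22035874 -1.37947407]
fore,side [-0.031212   -0.40075903] 0.38101093328690083 6883
```

View pics/s11.png

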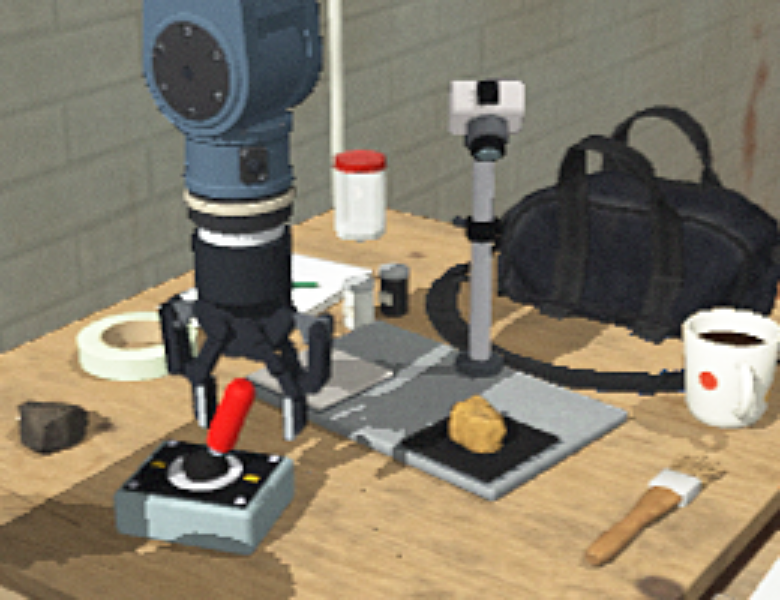

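>>> {"op": "play_rows", "data": {"moves": "0 0 0 0 6.5;0 0 0 0 6.5;0 0 0 0 6.5;0 0 0 0 6.5;0 0 0 0 6.5"}}

```text
t: 14.2
tcp_pos: [457.5, 26.8, 79.8]
orientation: [[0.95, 0.313, 0.0], [0.313, -0.95, 0.0], [0.0, -0.0, -1.0]]
wrist_force: [-1.3, 4.5, -1.1]
finger_gap: 64.6
```

The scene crop shows the stick leaning to the right, the camera head turned to the lump, and the lump on the black plate at (477,425). Now returning slowly to the middle.

>>> {"op": "play_rows", "data": {"moves": "0 -0.4 0 0 6.5;0 -0.8 0 0 6.5;0 -1.2 0 0 6.5;0 -1.6 0 0 6.5;0 -2 0 0 6.5;0 -2.4 0 0 6.5;0 -2.9 0 0 6.5;0 -3.5 0 0 6.5;0 -4.2 0 0 6.5;0 -4.2 0 0 6.5;0 -4.2 0 0 6.5"}}

```text
t: 15.3
tcp_pos: [444.2, 66.9, 79.8]
orientation: [[0.949, 0.314, 0.0], [0.314, -0.949, -0.0], [0.0, 0.0, -1.0]]
wrist_force: [0.2, -0.7, 0.0]
finger_gap: 65.1
```

```bash
python3 tilt.py w12
```

```text
15.3 [444.21694746  66.88645526  79.8429539 ] [ 0.23390432 -0.67109703  0.04113947]
fore,side [-0.02059201 -0.00174742] 0.38001556186674207 7308
```

View pics/w12.png

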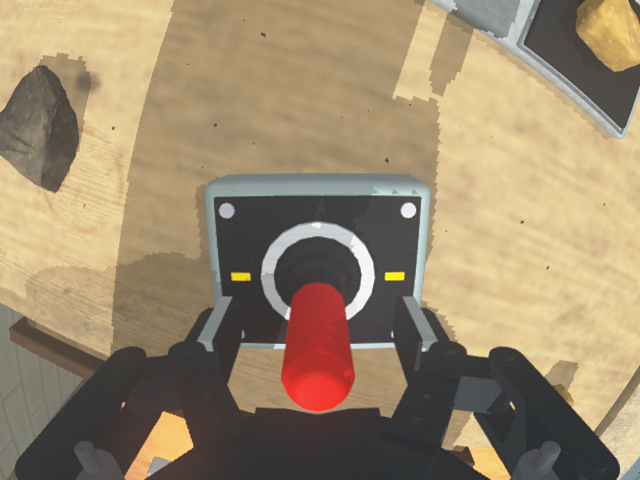

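The stick is upright again at (318,350), clear of both fingers. Rising away.

>>> {"op": "play_rows", "data": {"moves": "0 0 -2 0 6.5;0 0 -5 0 6.5;0 0 -8 0 6.5;0 0 -12 0 6.5;0 0 -14 0 6.5;0 0 -14 0 6.5;0 0 -14 0 6.5;0 0 -14 0 6.5"}}

```text
t: 16.15
tcp_pos: [443.7, 66.5, 218.7]
orientation: [[0.95, 0.313, -0.002], [0.313, -0.95, -0.0], [-0.002, -0.0, -1.0]]
wrist_force: [-0.3, 0.0, 0.2]
finger_gap: 65.3
```

```bash
python3 - <<'E'
from h import *
c=camera_params("wrist");p,d=get_image("wrist");cv2.imwrite("pics/w13.png",p[:,:,::-1]);W=wcloud(d,c)
h=cv2.cvtColor(p,cv2.COLOR_RGB2HSV);m=((h[...,0]<6)|(h[...,0]>174))&(h[...,1]>150)&(d>0)&(W[...,2]>131)&(W[...,2]<140)
print("top of stick",W[m].mean(0))
p,d=get_image("top");cv2.imwrite("pics/top13.png",p[:,:,::-1])
c=camera_params("top");W=cloud(d,c)
w=W[195:240,292:334];m=(w[...,2]>30)&(w[...,2]<70);q=w[m][:,:2];print("lump",cv2.minAreaRect(q.astype(np.float32)),w[m].max(0))
a=cv2.imread("pics/top0.png").astype(int);dd=np.abs(a-p[:,:,::-1]).max(2)
for n,(x,y) in dict(tape=(149,221),brush=(378,220),stone=(168,288)).items(): print(n,(dd[y-35:y+35,x-20:x+20]>40).mean())
E
```

```text
top of stick [444.8376407   66.96970192 134.33871352]
lump ((654.2944946289062, -64.23109436035156), (52.04218292236328, 44.12981033325195), 66.41368103027344) [680.58859938 -36.48283921  56.47028305]
tape 0.08857142857142856
brush 0.0
stone 0.8642857142857143
```

View pics/top13.png

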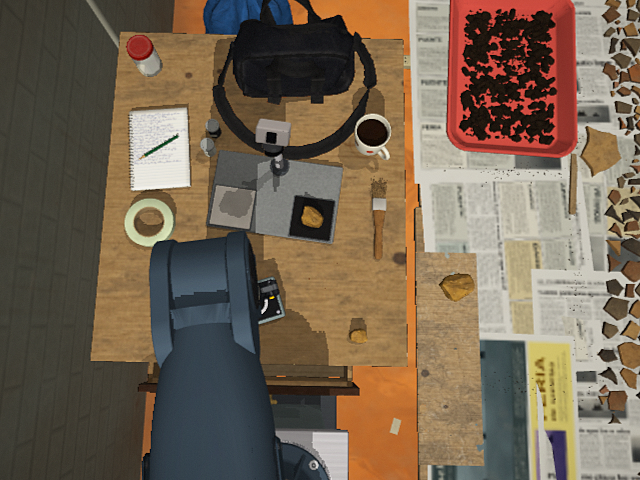

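View pics/w13.png

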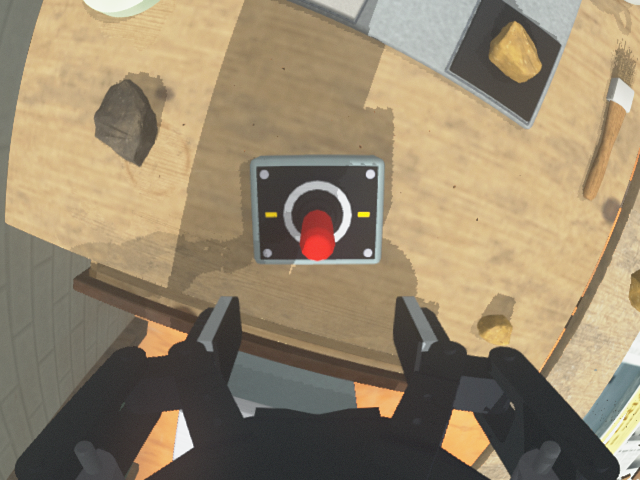

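The lump is in the middle of the black plate at (312,216) px in the top view. The stick is upright, tape and brush are in place, and the wrist view shows the stone unmoved at (125,122). The gripper is clear, so I'm handing in.

```bash
python3 - <<'E'
from station import ticket
print(ticket.close_job())
E
```

```text
the job is handed in; nothing more can be done
None
```

The job is done and handed in at about 16 s of the 51 s allowed; `close_job` gives no verdict, so these are my own checks.

- **Lump:** I picked the middle-sized lump by its height (about 32 mm). It went onto the black plate at about 5 N and I let it go. The last top view puts it level at (654, -64) mm, about 2 mm from the plate's middle at (656, -63).
- **Stick:** I pushed it to the right, the black plate's side. It measured about -0.40 rad sideways and -0.03 fore, and stayed there for about 1.8 s with the camera head turned to the lump. I then brought it back slowly. The last fit, before the arm lifted away, read 0.00 sideways and -0.02 fore. With the gripper raised clear above, the stick top was within 0.3 mm of the box centre.
- **Bystanders:** The brush pixels did not change and the tape shows in its old place, with part of its image area shaded by the arm. The arm hid the dark stone from the top camera, so that pixel comparison could not be used. In the wrist views it looked undisturbed, and the arm never went near it.

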